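# Set the coffee hotplate to its third click

## Robot

A 7-joint arm with a two-finger parallel gripper is mounted at the origin on a cart in front of the work surface, level with it; the furniture and walls round the work are solid. World frame = base frame: x ahead of the robot, y to its left, z up, the work surface at z = 0. Lengths are in m, angles in rad, forces in N, time in s.
With the tool pointing down it reaches from about 0.4 to 0.875 m from the base axis. Payload 19.3 kg.
Tool frame: the origin (TCP) lies midway between the tips of the shut fingers; the grasp point (between the pads) lies bot.tcp_to_grasp behind it (bot.tcp_to_grasp is the distance from the TCP to the grasp point, in m); z points along the fingers, y is the line along which they close (so a half turn about z gives the same grasp; the last joint's range is limited). The gripper opens to 85 mm and grips with 20 to 120 N. Pads are 22 mm wide; open, the fingers measure 114 mm over their backs; the gripper's body (76 mm by 85 mm) begins 54 mm behind the grasp point. The pads swing forward as they close: fully open they stand 13 mm farther back than shut.
Start: joints at [-1.415, 0.521, -0.036, 1.599, 0.021, 1.021, -0.113], TCP at [0.14, 0.609, 0.231] pointing down, gripper open.
Joint ranges: [-2.91, 2.91], [-0.3, 2.13], [-1.5, 1.42], [0.17, 2.43], [-1.26, 4.41], [0.16, 1.93], [-2.52, 2.52]. Speed limits (rad/s): [1.89, 1.89, 2.39, 2.39, 3.01, 3.01, 3.01].

## Interface

Orientations are given as [roll, pitch, yaw] about the fixed x, y, z axes, in that order (R = Rz(yaw) Ry(pitch) Rx(roll)).
In Python, from workcell import observe, imaging, bot gives the robot as it stands.
- The arm moves only by the tool send_rows, never from a script. Its argument "plan" is text: rows parted by semicolons, each of 7 numbers parted by spaces: the shift along the tool's x, y, z in m, then the turn, a rotation vector about the tool's x, y, z in degrees, then the finger opening in m, from 0 to 0.0854. In form: dx dy dz rx ry rz claw; .... A call has 1 to 10 rows; each row is the pose to reach, as a shift and turn from the pose commanded when the call began, along the tool's axes at that moment; what a row does not reach only later rows make up. A row lasts 1/12 s, in which the tool goes at most 41.7 mm and 7.16 degrees, less where a joint would pass 70% of its speed; a pose out of reach is approached as far as the arm can. A call with a gripper value outside its range is refused whole. The fingers move at their own pace and stop on an object; "grip_force" is the grip in N (left out, the last holds). Time passes only in rows, so rows that repeat a pose let the fingers close. It gives the time, the measured TCP pose, the force, the opening and the grip force at its end, in the units of the state.
- observe(): the state, without advancing time (a new reading comes with each control period).
- imaging.grab_frame(name): name is "side" or "top" or "wrist"; returns a dict with "color" (420x560x3 uint8, red, green, blue), "fx", "fy", "cx", "cy" (pixels), "eye" and "orientation" of the camera in the world; the wrist camera has in their place "tool_from_camera" (4x4, takes a point from camera to tool coordinates, whose origin is the TCP and whose axes are the flange's). Camera axes: x right, y down, z forward; pixel columns grow to the right and rows downward; lengths in m; the calibration is good to about 2 mm. A picture is of the moment at which its call begins: read the wrist's pose just before it. There is no depth.
- bot.job_done(): hands the job in; it is judged then, once.
The state is a dict: "clock": time; "qpos": joint angles; "qd": joint speeds; "joint_efforts": joint torques, N m; "position": TCP position; "tool_rot": TCP orientation; "force": force on the tool from outside, world axes, zero at the start; "moment": the same for the moment, N m; "grip_width": finger opening in m; "finger_force": force on a finger pad.
Only numpy, scipy, OpenCV 4.12 (cv2) and the standard library are available. Lean on these libraries where they do the work, as an engineer would, in place of code of your own. Each camera call takes 0.05 s, during which the arm holds its last target. There are 200 camera calls.

## Task

Two hotplates stand side by side, one under the moka pot and one under the big round kettle. Turn the dial of the hotplate under the moka pot to its third click: count three click marks clockwise from the long off mark, no matter where the dial stands now. Leave the kettle's dial at off and the moka pot standing on its plate.

Things in the scene. Friction and masses are not known exactly. Their poses are not given: they have to be found in the camera images.
- coffee_dial (a joint): Click dial of the moka pot's hotplate: 0 = off, grows clockwise seen from above. Clicks lie 25 deg (0.436 rad) apart: first 0.436, second 0.873, third 1.309, to the sixth and last, 2.618. Starts at off, first or second. A spring draws it into the nearest click when let go; about 0.06 N m moves it on. On the steel round it: a long off mark (farthest from the robot), then six short click marks.
- coffee_dial_grip (a point): On that dial's upright axis, in its black grip bar: 12 mm under the bar's top, 92 mm above the worktop. Bar 46 mm long, 14 thick, standing 30 mm proud of a disc 50 mm across, whose top is 9 mm over the hotplate's flat top. Turns with the dial: x along the bar to the pointer end (white line), y across the bar's thickness, z up. At off the pointer points away from the robot, toward the plate.
- moka_pot: Aluminium coffee pot, 92 x 146 x 164 mm, loose, on the hotplate to be set. Origin: middle of its underside's outline, handle included; z up; black handle along -y, roughly away from the robot. The fixed steel hotplate is 320 mm deep, 200 wide, 65 high; its round plate (160 mm across, top 77 mm up) is centred 175 mm behind the dial's axis, the dial's axis 45 mm from the front edge.
- kettle_dial (a joint): The same for the identical dial of the other, identical hotplate, on which the kettle stands (round, 200 mm wide, 238 high, arched handle). Starts at 0 = off and must stay there. Either hotplate may be the left one.

How it is judged:
By the outcome, as a careful person would: the job done as asked, in the order asked, and still so for the second after the job is handed in, with the robot touching nothing.
It also fails if it takes over 32 s, if anything falls off the work surface, if the arm or the gripper's body presses on something with over 40 N, if the wrist force passes 120 N, or if a joint passes its speed limit or range.

## Working session

There is one attempt and no reset: what is moved stays moved. The work goes in short steps, Python scripts to look and compute and a tool call to move; the robot and the scene stay as the last step left them, time stands still between calls to the robot, and variables do not carry over. Pictures are saved under pics/ and viewed, at most 10 in all, crops included, and the job is handed in when it is done.

Besides the shell and the picture viewer there is one more tool, called after "Request:" as name(argument=value, ...) on one line, values as JSON. send_rows: Moves the arm, as the interface text tells. Its arguments: {"type":"object","properties":{"plan":{"type":"string"},"grip_force":{"type":"number"}},"required":["plan"]}

```bash
mkdir -p pics
cat > h.py <<'E'
import numpy as np,cv2
from workcell import observe,imaging,bot
from scipy.spatial.transform import Rotation as R
def grab(n):
    s=observe(); return s,imaging.grab_frame(n)
def save(f,p,crop=None,sc=1):
    c=f["color"][:,:,::-1]
    if crop: c=c[crop[1]:crop[3],crop[0]:crop[2]]
    cv2.imwrite(p,cv2.resize(c,None,fx=sc,fy=sc,interpolation=cv2.INTER_CUBIC))
def rot(o):
    o=np.array(o,float)
    return o if o.shape==(3,3) else (R.from_euler('xyz',o).as_matrix() if o.size==3 else R.from_quat(o).as_matrix())
def cam(s,f):
    if "eye" in f: return np.array(f["eye"]),rot(f["orientation"])
    T=np.eye(4);T[:3,:3]=rot(s["tool_rot"]);T[:3,3]=s["position"];T=T@np.array(f["tool_from_camera"])
    return T[:3,3],T[:3,:3]
def plane(s,f,u,v,z):
    e,M=cam(s,f);d=M@np.array([(u-f["cx"])/f["fx"],(v-f["cy"])/f["fy"],1]);return e+d*(z-e[2])/d[2]
E
python3 - <<'E'
from h import *
s,f=grab("top");save(f,"pics/top.png");print(s);print({k:v for k,v in f.items() if k!="color"},bot.tcp_to_grasp)
s,f=grab("side");save(f,"pics/side.png");print({k:v for k,v in f.items() if k!="color"})
E
```

```text
{'clock': 0.0, 'qpos': array([-1.41522652,  0.5220283 , -0.03630048,  1.59999072,  0.02123422,
        1.02114338, -0.11277423]), 'qd': array([-1.11697035e-03, -4.45449109e-04,  1.21003309e-04, -3.70016718e-04,
       -8.96112538e-05,  6.20942119e-04,  4.34882609e-04]), 'joint_efforts': array([ 1.26791238e-03, -9.27117777e+01,  1.98010191e+00, -3.69937348e+01,
        1.78573496e-02,  8.04349518e-03,  3.06555626e-05]), 'position': array([0.13989504, 0.60878825, 0.23072335]), 'tool_rot': array([-3.14041529e+00,  1.28472871e-04,  2.91583294e+00]), 'force': array([ 0.87994668, -0.09307764, -0.86130091]), 'moment': array([-0.00605483, -0.04052352, -0.0202115 ]), 'finger_force': 0.0, 'grip_width': 0.08533209798524927}
{'fx': 500.92055418255285, 'fy': 500.92055418255285, 'cx': 276.80117235942254, 'cy': 210.11055833656394, 'eye': array([ 0.53964534, -0.00419411,  1.02735792]), 'orientation': array([-3.10081391e+00,  2.58191627e-03, -1.55449260e+00])} 0.0187
{'fx': 390.746525122049, 'fy': 390.746525122049, 'cx': 275.6612948493241, 'cy': 210.0031696719192, 'eye': array([0.59261112, 0.5023046 , 0.77107315]), 'orientation': array([-2.49688171,  0.01522952,  3.07661022])}
```

View pics/top.png

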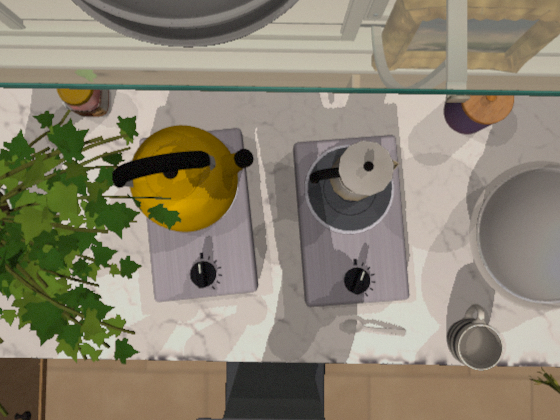

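View pics/side.png

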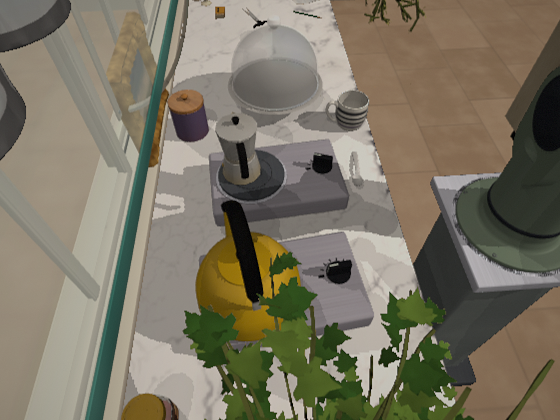

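The top view shows the moka pot on the right plate with its dial near (357,280). The kettle's dial is near (203,273). I'll measure the dial next.

Run:
```python
from h import *
s,f=grab("top");save(f,"pics/top2.png",(310,240,410,310),8)
for n,(x0,y0,x1,y1) in dict(coffee=(325,255,392,298),kettle=(175,250,225,292)).items():
    g=f["color"].max(2)[y0:y1,x0:x1]; m=(g<60).astype(np.uint8)
    k,l,st,c=cv2.connectedComponentsWithStats(m); i=1+st[1:,4].argmax(); u,v=c[i]+[x0,y0]
    print(n,u,v,st[i],plane(s,f,u,v,.08))
# base corners of hotplate top
for u,v in [(293,143),(395,136),(410,297),(305,305)]: print(plane(s,f,u,v,.065))
```

```text
coffee 356.26 280.574 [ 19  13  26  27 500] [ 0.44802354 -0.1527436   0.08      ]
kettle 203.02886597938144 274.1051546391753 [ 16  11  25  27 485] [0.45537139 0.13586281 0.08      ]
[ 0.70920062 -0.03026409  0.065     ]
[ 0.72594287 -0.22721341  0.065     ]
[ 0.41708348 -0.25788132  0.065     ]
[ 0.39858373 -0.05781303  0.065     ]
```

View pics/top2.png

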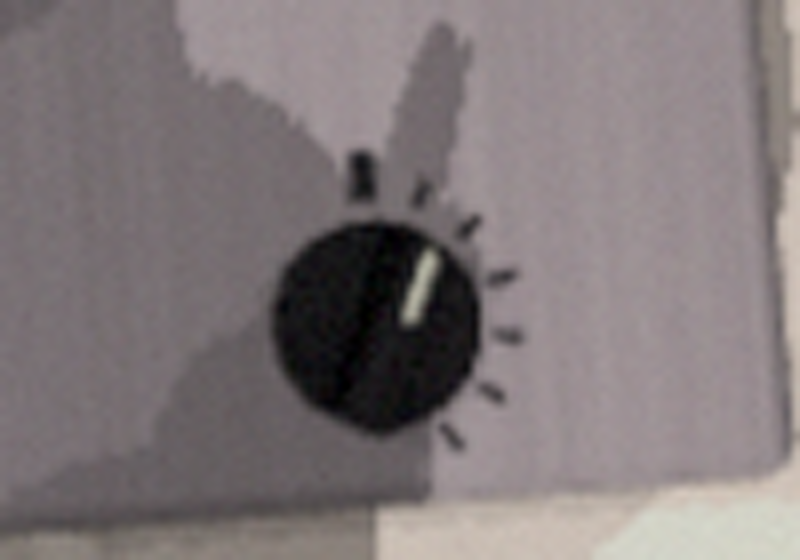

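The dial is at the first click: its white line sits about 24° clockwise of the off mark. The hotplate's yaw is about 5.4°, so the dial needs another 50° clockwise. Before moving, I'll check the plant on the path.

Run:
```python
from h import *
s,t=grab("top");_,d=grab("side")
def ray(f,u,v):
    e,M=cam(s,f);r=M@np.array([(u-f["cx"])/f["fx"],(v-f["cy"])/f["fy"],1]);return e,r/np.linalg.norm(r)
def tri(a,b):
    e,r=ray(t,*a);g,q=ray(d,*b);k=np.linalg.lstsq(np.c_[r,-q],g-e,rcond=None)[0];p,w=e+k[0]*r,g+k[1]*q;return (p+w)/2,np.linalg.norm(p-w)
print("dial",tri((357,281),(322,163)))
for a in [(125,350),(130,283),(128,128),(75,310)]:
  for b in [(428,310),(290,270),(305,300),(385,355)]: print(a,b,tri(a,b))
for z in (.1,.2,.3,.4): print(z,plane(s,t,125,350,z),plane(s,t,135,283,z),plane(s,t,85,362,z))
# leaf silhouette: green mask in both
for n,f in (("t",t),("s",d)):
    h=cv2.cvtColor(f["color"],cv2.COLOR_RGB2HSV);m=cv2.inRange(h,(30,90,20),(75,255,255));ys,xs=np.nonzero(m);print(n,xs.min(),xs.max(),ys.min(),ys.max())
s,f=grab("wrist");save(f,"pics/w0.png")
```

```text
dial (array([ 0.44693769, -0.15483487,  0.07571438]), np.float64(0.00021424593979601809))
(125, 350) (428, 310) (array([0.32851914, 0.25942478, 0.14308435]), np.float64(0.003739885711544735))
(125, 350) (290, 270) (array([0.46718402, 0.22614199, 0.30937823]), np.float64(0.2001382338433752))
(125, 350) (305, 300) (array([0.44810171, 0.24403878, 0.24219221]), np.float64(0.193670538053703))
(125, 350) (385, 355) (array([0.34045782, 0.29163423, 0.01819605]), np.float64(0.08548716425654368))
(130, 283) (428, 310) (array([0.40236352, 0.2630942 , 0.19544343]), np.float64(0.1021950497526849))
(130, 283) (290, 270) (array([0.50872288, 0.22275847, 0.25748503]), np.float64(0.10548953464905109))
(130, 283) (305, 300) (array([0.49286045, 0.24199039, 0.18475528]), np.float64(0.08953489167320192))
(130, 283) (385, 355) (array([0.41118828, 0.29260804, 0.03718378]), np.float64(0.042701498763612525))
(128, 128) (428, 310) (array([0.55682149, 0.27666183, 0.42455533]), np.float64(0.2838624086564981))
(128, 128) (290, 270) (array([0.62374779, 0.23263339, 0.3067183 ]), np.float64(0.12571380207825386))
(12
[... 365 characters left out ...]
p.float64(0.13790353749848067))
(75, 310) (305, 300) (array([0.48510731, 0.28786351, 0.30281312]), np.float64(0.12744812113032636))
(75, 310) (385, 355) (array([0.4125971 , 0.33574146, 0.16975916]), np.float64(0.027308292448592897))
0.1 [0.31627839 0.2729086  0.1       ] [0.43875716 0.25796744 0.1       ] [0.29329114 0.34561161 0.1       ]
0.2 [0.34036477 0.24302772 0.2       ] [0.44963626 0.22969771 0.2       ] [0.31985631 0.30789093 0.2       ]
0.3 [0.36445115 0.21314684 0.3       ] [0.46051536 0.20142799 0.3       ] [0.34642148 0.27017025 0.3       ]
0.4 [0.38853753 0.18326596 0.4       ] [0.47139446 0.17315826 0.4       ] [0.37298665 0.23244957 0.4       ]
t 0 559 110 415
s 183 553 0 419
```

View pics/w0.png

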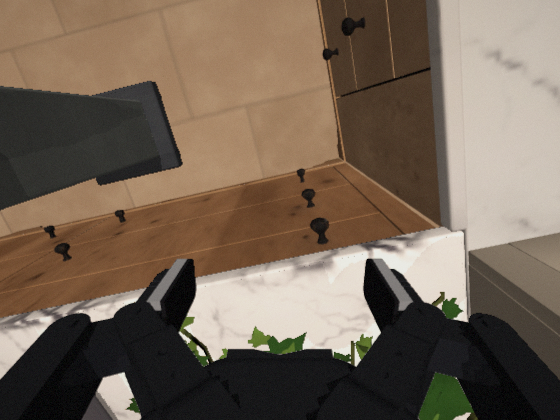

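Request:
send_rows(plan="0 0 -0.04 0 0 0 0.085; -0.005 -0.03 -0.08 0 0 0 0.085; -0.015 -0.07 -0.11 0 0 0 0.085; -0.02 -0.11 -0.12 0 0 0 0.085; -0.025 -0.15 -0.12 0 0 0 0.085; -0.033 -0.187 -0.12 0 0 0 0.085; -0.07 -0.202 -0.12 0 0 0 0.085; -0.108 -0.217 -0.12 0 0 0 0.085; -0.146 -0.233 -0.12 0 0 0 0.085; -0.146 -0.233 -0.12 0 0 0 0.085")

```text
clock: 1.13
position: [0.2348, 0.3451, 0.3518]
tool_rot: [3.141, 0.001, 2.909]
force: [-0.2, -0.7, 0.3]
grip_width: 0.0849
finger_force: 0.0
```

Request:
send_rows(plan="-0.035 -0.02 0 0 0 0 0.085; -0.07 -0.04 0 0 0 0 0.085; -0.105 -0.058 0 0 0 0 0.085; -0.135 -0.087 0 0 0 0 0.085; -0.16 -0.115 0 0 0 0 0.085; -0.188 -0.143 0 0 0 0 0.085; -0.213 -0.167 0 0 0 0 0.085; -0.225 -0.205 0 0 0 0 0.085; -0.237 -0.245 0 0 0 2 0.085; -0.25 -0.28 0 0 0 5 0.085")

```text
clock: 1.97
position: [0.4106, 0.018, 0.3514]
tool_rot: [3.141, 0.0, 2.827]
force: [0.6, -0.3, 0.5]
grip_width: 0.085
finger_force: 0.0
```

```bash
python3 -c "
from h import *
s=observe();print(s)"
```

```text
{'clock': 1.9667, 'qpos': array([-0.69143594,  0.02773063,  0.52261247,  1.965552  , -0.01537069,
        1.15188336,  1.09317139]), 'qd': array([ 0.58502695,  0.0399916 ,  0.54607347, -0.03326472, -0.03923125,
       -0.00653132,  0.4818114 ]), 'joint_efforts': array([ -8.02054077, -36.83765173,  -3.49492505, -37.85693765,
         0.23841008,   0.29857507,  -0.89318376]), 'position': array([0.41057671, 0.01803303, 0.35140758]), 'tool_rot': array([3.14133518e+00, 5.73549082e-05, 2.82670715e+00]), 'force': array([ 0.55954374, -0.26296366,  0.47099193]), 'moment': array([-0.011138  , -0.06698318,  0.00752607]), 'finger_force': 0.0, 'grip_width': 0.08502325933559352}
```

Request:
send_rows(plan="-0.02 -0.035 0 0 0 1 0.085; -0.04 -0.07 0 0 0 1.6 0.085; -0.06 -0.105 0.01 0 0 1.6 0.085; -0.075 -0.13 0.04 0 0 1.6 0.085; -0.09 -0.155 0.07 0 0 1.6 0.085; -0.09 -0.155 0.1 0 0 1.6 0.085; -0.09 -0.155 0.13 0 0 1.6 0.085; -0.09 -0.155 0.13 0 0 1.6 0.085; -0.09 -0.155 0.13 0 0 1.6 0.085")

```text
clock: 2.72
position: [0.4484, -0.1548, 0.2212]
tool_rot: [-3.141, -0.002, 2.8]
force: [0.3, 0.9, 1.1]
grip_width: 0.085
finger_force: 0.0
```

Run:
```python
from h import *
s,f=grab("wrist");save(f,"pics/w1.png");print(s["position"],s["tool_rot"],s["qpos"])
e,M=cam(s,f)
def proj(p): c=M.T@(np.array(p)-e);return f["fx"]*c[0]/c[2]+f["cx"],f["fy"]*c[1]/c[2]+f["cy"]
print(proj([.449,-.154,.104]),proj([.449,-.154,.074]),e)
```

```text
[ 0.44840853 -0.15481576  0.22123627] [-3.14062563e+00 -2.15365445e-03  2.79997761e+00] [-0.29875967  0.35554205  0.64656356  2.01704081 -0.27957504  0.85829293
  1.73221392]
(np.float64(279.8362432855238), np.float64(201.26307308743435)) (np.float64(279.7892323163378), np.float64(193.09739013211083)) [ 0.37756397 -0.12906268  0.36328502]
```

View pics/w1.png

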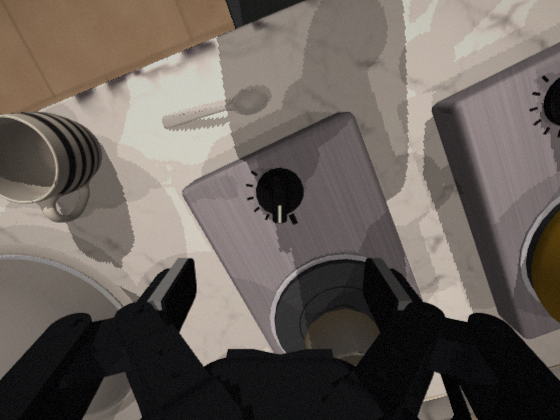

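The disc centre is at (279.5,192), where I predicted (280,193). The bar lies along the tool's x axis and the pot is clear, so I'll go down and grip.

Request:
send_rows(plan="0 0 0.035 0 0 0 0.085; 0 0 0.07 0 0 0 0.085; 0 0 0.1 0 0 0 0.085; 0 0 0.125 0 0 0 0.085; 0 0 0.143 0 0 0 0.085; 0 0 0.143 0 0 0 0.085; 0 0 0.143 0 0 0 0.03; 0 0 0.143 0 0 0 0.03; 0 0 0.143 0 0 0 0.03; 0 0 0.143 0 0 0 0.03", grip_force=30)

```text
clock: 3.6
position: [0.4498, -0.1546, 0.0797]
tool_rot: [3.141, 0.002, 2.801]
force: [0.1, -0.0, -1.3]
grip_width: 0.0382
finger_force: 0.0
```

Request:
send_rows(plan="0 0 0 0 0 0 0.01; 0 0 0 0 0 0 0.005; 0 0 0 0 0 0 0.005; 0 0 0 0 0 0 0.005; 0 0 0 0 0 0 0.005; 0 0 0 0 0 0 0.005", grip_force=30)

```text
clock: 4.1
position: [0.4492, -0.1551, 0.079]
tool_rot: [3.142, 0.001, 2.8]
force: [-2.0, -0.0, 15.0]
grip_width: 0.0135
finger_force: 33.0
```

Request:
send_rows(plan="0 0 -0.002 0 0 3 0.005; 0 0 -0.002 0 0 9 0.005; 0 0 -0.002 0 0 15 0.005; 0 0 -0.002 0 0 21 0.005; 0 0 -0.002 0 0 27 0.005; 0 0 -0.002 0 0 33 0.005; 0 0 -0.002 0 0 39 0.005; 0 0 -0.002 0 0 45 0.005; 0 0 -0.002 0 0 50 0.005; 0 0 -0.002 0 0 50 0.005")

```text
clock: 4.93
position: [0.4481, -0.1556, 0.0801]
tool_rot: [-3.14, 0.001, 1.921]
force: [-3.2, -7.8, -5.9]
grip_width: 0.0132
finger_force: 34.0
```

Request:
send_rows(plan="0 0 0 0 0 0 0.005; 0 0 0 0 0 0 0.005; 0 0 0 0 0 0 0.005")

```text
clock: 5.18
position: [0.4481, -0.1556, 0.0801]
tool_rot: [-3.14, 0.001, 1.927]
force: [-2.3, -8.8, -10.2]
grip_width: 0.0134
finger_force: 33.4
```

Request:
send_rows(plan="0 0 0 0 0 0 0.085; 0 0 0 0 0 0 0.085; 0 0 0 0 0 0 0.085; 0 0 0 0 0 0 0.085; 0 0 0 0 0 0 0.085; 0 0 -0.03 0 0 0 0.085; 0 0 -0.07 0 0 0 0.085; 0 0 -0.11 0 0 0 0.085; 0 0 -0.15 0 0 0 0.085; 0 0 -0.15 0 0 0 0.085")

```text
clock: 6.02
position: [0.4508, -0.1559, 0.2358]
tool_rot: [3.135, 0.003, 1.927]
force: [0.5, -0.3, -0.6]
grip_width: 0.0848
finger_force: 0.0
```

Run:
```python
from h import *
s,f=grab("wrist");save(f,"pics/w2.png");print(s["position"],s["tool_rot"],s["grip_width"])
```

```text
[ 0.45080539 -0.15592026  0.23580556] [3.13529420e+00 2.93997263e-03 1.92718013e+00] 0.08479248058815314
```

View pics/w2.png

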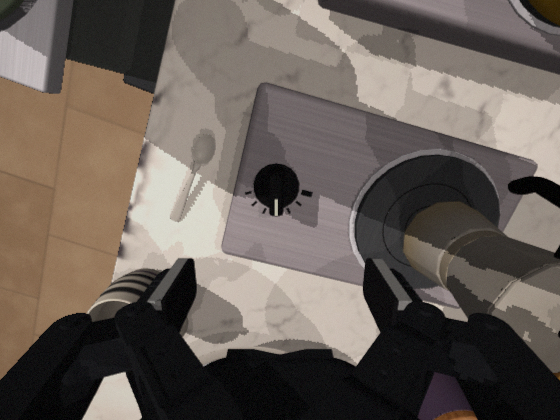

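The off mark is at (307,194) and the white line points straight down at (277,212). I'll zoom in to count the clicks.

Run:
```python
from h import *
s,f=grab("wrist");save(f,"pics/w3.png",(235,150,325,230),7)
s,f=grab("top");save(f,"pics/top3.png",None,1)
```

```text
(no output)
```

View pics/w3.png

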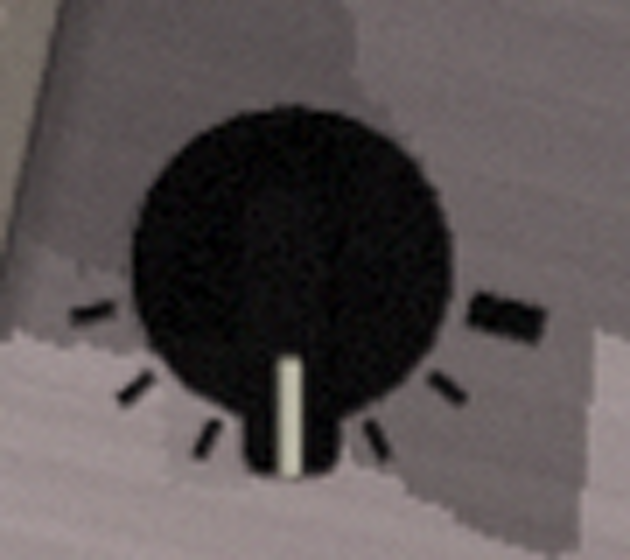

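View pics/top3.png

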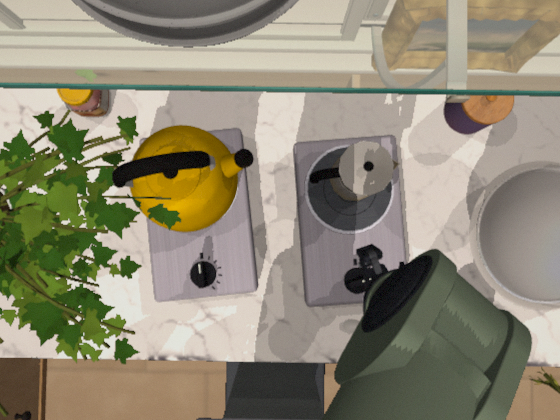

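In the close-up the pointer covers the third mark, with two marks between it and off and three beyond it. The pot hasn't moved, the kettle's dial is still at off, and the gripper is clear of everything.

```bash
python3 -c "
from h import *
print(bot.job_done())"
```

```text
the job is handed in; nothing more can be done
None
```

I turned the moka pot's dial from the first to the third click and handed the job in; a close-up confirmed the setting, the kettle's dial is still at off, and the pot is standing on its plate.

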